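# Put a sharpening stone away in its case

## Robot

A 6-joint arm with a two-finger parallel gripper is mounted at the origin on the work surface. World frame = base frame: x ahead of the robot, y to its left, z up, the work surface at z = 0. Lengths are in m, angles in rad, forces in N, time in s.
With the tool pointing down it reaches from about 0.4 to 0.925 m from the base axis. Payload 3.4 kg.
Tool frame: the origin (TCP) lies on the centre line of the jaws, within the pads' length; the fingertips stand 11 mm ahead of it and the grasp point (between the pads) lies 8 mm behind it; z points along the fingers, y is the line along which they close (so a half turn about z gives the same grasp; the last joint's range is limited). The gripper opens to 85 mm and grips with 20 to 120 N. Pads are 22 mm wide; open, the fingers measure 114 mm over their backs; the gripper's body (76 mm by 85 mm) begins 54 mm behind the grasp point. The pads swing forward as they close: fully open they stand 13 mm farther back than shut.
Start: joints at [-1.319, 0.307, 1.506, -0, 1.328, -0.073], TCP at [0.184, -0.545, 0.242] pointing down, gripper open.
Joint ranges: [-3.12, 3.12], [-1.05, 2.28], [0.14, 2.33], [-1.42, 4.57], [0.1, 2.73], [-2.68, 2.68]. Speed limits (rad/s): [2.57, 2.57, 3.14, 3.14, 3.14, 3.14].

## Interface

Orientations are given as a unit quaternion [x, y, z, w].
In Python, from bench import ctrl gives the robot as it stands. The module is installed in compiled form; this text tells all that it offers.
- The arm moves only by the shell command python3 -m pendant 'ROWS' [OPENING] [FORCE]. ROWS is JSON, a list of rows, each a list of 4 numbers: the shift along the tool's x, y, z as a fraction of full scale, then the turn about the tool's z as a fraction of full scale. A call has exactly 5 rows; each row is the pose to reach, as a shift and turn from the pose commanded when the call began, along the tool's axes at that moment, turning the shorter way round; what a row does not reach only later rows make up. Full scale, the value 1, is 0.6 m for a shift and pi rad for a turn. A row lasts 1/8 s, in which the tool goes at most 62.5 mm and 10.7 degrees, less where a joint would pass 70% of its speed; a pose out of reach is approached as far as the arm can. A call with a number of a shift or a turn outside -1 to 1 is refused whole. A call with a gripper value outside its range is refused whole. OPENING is the finger opening in mm, from 0 to 85.4, set as the call begins (- or left out, the last holds). The fingers move at their own pace and stop on an object; FORCE is the grip in N (left out, the last holds). Time passes only in rows, so rows that repeat a pose let the fingers close, or fill a call up. It gives the time, the measured TCP pose, the force, the opening and the grip force at its end, in the units of the state.
- ctrl.get_state(): the state, without advancing time (a new reading comes with each control period).
- ctrl.snapshot(name): name is "scene" or "top" or "wrist"; returns a dict with "image" (420x560x3 uint8, red, green, blue), "K" (3x3 intrinsics, pixels), "D" ([k1, k2, p1, p2, k3] as OpenCV has them; the pictures are not rectified), "rvec" (rotation vector, rad) and "tvec" (3), from world to camera coordinates, as OpenCV has them; the wrist camera has in their place "T_tool_cam" (4x4, takes a point from camera to tool coordinates, whose origin is the TCP and whose axes are the flange's). Camera axes: x right, y down, z forward; pixel columns grow to the right and rows downward; lengths in m; the calibration is good to about 2 mm. A picture is of the moment at which its call begins: read the wrist's pose just before it. There is no depth.
- ctrl.finish_job(): hands the job in; it is judged then, once.
The state is a dict: "time": time; "q": joint angles; "joint_vel": joint speeds; "joint_torque": joint torques, N m; "tcp_pos": TCP position; "tool_rot": TCP orientation; "contact_force": force on the tool from outside, world axes, zero at the start; "wrist_torque": the same for the moment, N m; "gripper_width": opening from 0.0 (shut) to 1.0 (fully open); "gripper_force": force on a finger pad.
Only numpy, scipy, OpenCV 4.12 (cv2) and the standard library are available. Lean on these libraries where they do the work, as an engineer would, in place of code of your own. Each camera call takes 0.05 s, during which the arm holds its last target. There are 200 camera calls.

## Task

Take the brick-red sharpening stone out of the sloped bin and put it away in the empty sleeve of the dark wooden stone case, lying flat and pushed fully home against the back like the blue stone beside it. Leave the other two stones lying as they are and do not knock the tape, the ink jar or the pot about.

Things in the scene. Friction and masses are not known exactly. Their poses are not given: they have to be found in the camera images.
- stone_red: Brick-red sharpening stone, a plain bar 130 long (x), 40 wide (y), 20 thick (z), about 240 g; any end or face serves. Starts flat on the floor of one compartment of the bin (which one varies, up to 6 off its middle), its x up the slope, lower end by the low lip. Origin: centre of its underside. 
- stone_grey: Grey sharpening stone, a plain bar 130 long (x), 40 wide (y), 20 thick (z), about 240 g; any end or face serves. Starts flat on the floor of one compartment of the bin (which one varies, up to 6 off its middle), its x up the slope, lower end by the low lip. Origin: centre of its underside. Must stay where it is.
- stone_white: White sharpening stone, a plain bar 130 long (x), 40 wide (y), 20 thick (z), about 240 g; any end or face serves. Starts flat on the floor of one compartment of the bin (which one varies, up to 6 off its middle), its x up the slope, lower end by the low lip. Origin: centre of its underside. Must stay where it is.
- bin: Fixed light-wood bin, three compartments side by side along its y (middles at -108, 0, +108). Origin on the table below the middle of the floor; frame level, z up. The floor slopes up along bin +x (away from the robot) at 0.40 rad (23 degrees) from level.
- bin_floor (a point): Point on the upper face of the bin's floor, at its middle, 56 above the table; axes level, as the bin. Each compartment is 100 wide and 150 long along the slope inside. At right angles to the floor the side walls stand 22 high (8 thick), the low lip (-x) 14, the high end 24.
- case: Fixed low dark-wood case, top 47 high (two brass spring housings to 57), with two sleeves side by side, open at the front (-x), running to +x. Origin on the table below the middle of the empty sleeve's mouth. The right-hand sleeve (middle at y = -56) holds a fixed blue stone that is home: it stands 10 out of its mouth.
- mouth (a point): Middle of the lower edge of the empty sleeve's mouth, on its floor, 12 above the table. x points into the sleeve, y left, z up. The sleeve is 43 wide, 23 high, 120 deep to a rigid back stop; its wall and roof edges are rounded (radius 6). Before it lies a bare flat porch, level with the sleeve floor, 60 long, from y = -93 to +37.
- home (a point): Where the red stone's origin lies when fully home: 55 inside the mouth on the sleeve floor; 10 of the stone then stand out. Axes as mouth. The roof keeps fingers out: a stone gripped by its sides goes only part way, then must be let go and pushed in on its end, all the way to the back stop.
- catch_point (a point): Lowest point of a sprung roller (radius 12) in the empty sleeve's roof, 85 behind the mouth, 18.3 above the sleeve floor. It lifts and presses on top of the stone with 1.5 to 3 N, so the last 40 of travel need a push of about 3 to 8 N before the rigid back stop is felt.
- tape: Loose roll of yellow tape lying flat, 90 across, 24 high. Origin: centre of its underside.
- ink_jar: Loose amber jar with a black cap, 60 across, 85 high. Origin: centre of its underside.
- pot: Loose terracotta cup, 84 across, 100 high. Origin: centre of its underside.
Mind the look-alikes: they are no part of the job. What is shaped like the stone_red but pink is not meant.

How it is judged:
By the outcome, as a careful person would: the job done as asked, in the order asked, and still so for the second after the job is handed in, with the robot touching nothing.
It also fails if it takes over 58 s, if anything falls off the work surface, if the arm or the gripper's body presses on something with over 40 N, if the wrist force passes 120 N, or if a joint passes its speed limit or range.

## Working session

There is one attempt and no reset: what is moved stays moved. The work goes in short steps, Python scripts to look and compute and a shell command to move; the robot and the scene stay as the last step left them, time stands still between calls to the robot, and variables do not carry over. Pictures are saved under pics/ and viewed, at most 11 in all, crops included, and the job is handed in when it is done.

```bash
mkdir -p pics
cat > h.py <<'E'
import numpy as np, cv2
from bench import ctrl
from scipy.spatial.transform import Rotation as R
def grab(name,fn=None):
    s=ctrl.get_state(); d=ctrl.snapshot(name)
    if name=='wrist':
        T=np.eye(4);T[:3,:3]=R.from_quat(s['tool_rot']).as_matrix();T[:3,3]=s['tcp_pos']
        d['Twc']=T@np.array(d['T_tool_cam'])
    else:
        Rm=cv2.Rodrigues(np.array(d['rvec'],float))[0]; T=np.eye(4);T[:3,:3]=Rm.T;T[:3,3]=-Rm.T@np.array(d['tvec']).ravel();d['Twc']=T
    if fn: cv2.imwrite(fn,d['image'][:,:,::-1])
    return d
def ray(d,px):
    p=cv2.undistortPoints(np.array(px,float).reshape(-1,1,2),np.array(d['K']),np.array(d['D'])).reshape(-1,2)
    v=np.c_[p,np.ones(len(p))]@d['Twc'][:3,:3].T
    return d['Twc'][:3,3],v
def onplane(d,px,z=0,n=(0,0,1)):
    o,v=ray(d,px);n=np.array(n,float); p0=np.array([0,0,z]) if np.isscalar(z) else np.array(z)
    return o+v*(((p0-o)@n)/(v@n))[:,None]
def proj(d,P):
    T=np.linalg.inv(d['Twc']);rv=cv2.Rodrigues(T[:3,:3])[0]
    return cv2.projectPoints(np.array(P,float).reshape(-1,1,3),rv,T[:3,3],np.array(d['K']),np.array(d['D']))[0].reshape(-1,2)
E
python3 - <<'E'
from h import *
np.set_printoptions(precision=4,suppress=True)
for n in ['scene','top']:
    d=grab(n,f'pics/{n}0.png'); np.save(f'{n}0.npy',d,allow_pickle=True); print(d['Twc'],d['K'])
s=ctrl.get_state();print({k:np.round(v,4) for k,v in s.items()})
d=ctrl.snapshot('wrist');print(d['T_tool_cam'])
E
```

```text
[[ 0.6494  0.6094 -0.4548  1.1187]
 [ 0.7603 -0.5309  0.3743 -0.4448]
 [-0.0134 -0.5889 -0.8081  1.12  ]
 [ 0.      0.      0.      1.    ]] [[443.9585   0.     277.6301]
 [  0.     443.9585 206.5754]
 [  0.       0.       1.    ]]
[[-0.0048 -0.9971  0.0766  0.4155]
 [-1.      0.0047 -0.0015  0.0447]
 [ 0.0011 -0.0766 -0.9971  1.5084]
 [ 0.      0.      0.      1.    ]] [[394.1107   0.     283.1522]
 [  0.     394.1107 211.2675]
 [  0.       0.       1.    ]]
{'time': np.float64(0.1), 'q': array([-1.3185,  0.3075,  1.5075,  0.    ,  1.3284, -0.0735]), 'joint_vel': array([ 0.0017, -0.0001, -0.0026,  0.0004, -0.0004,  0.0011]), 'joint_torque': array([  0.0005, -45.8529, -25.2607,  -0.0002,   0.0056,  -0.    ]), 'tcp_pos': array([ 0.1839, -0.5442,  0.2415]), 'tool_rot': array([ 0.9868,  0.1622, -0.0001, -0.0009]), 'contact_force': array([ 0.1056, -0.2824, -0.4528]), 'wrist_torque': array([ 0.006 ,  0.0101, -0.0367]), 'gripper_force': np.float64(0.0), 'gripper_width': np.float64(1.0005)}
[[ 0.     -0.9489 -0.3155  0.0817]
 [ 1.     -0.0001  0.0005  0.0001]
 [-0.0005 -0.3155  0.9489 -0.1314]
 [ 0.      0.      0.      1.    ]]
```

View pics/scene0.png

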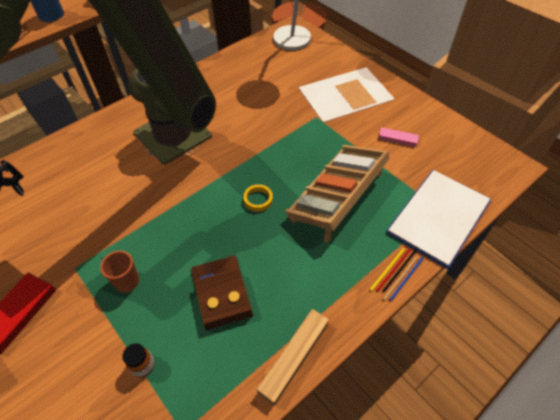

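View pics/top0.png

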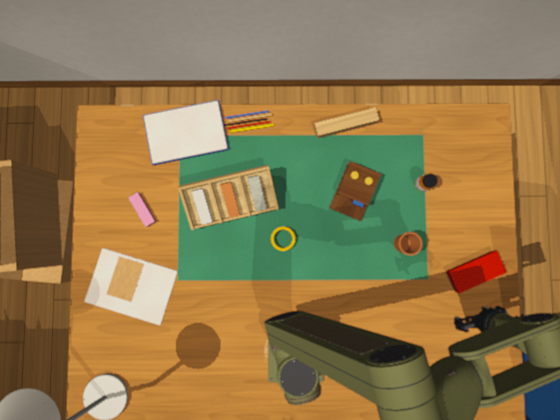

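Top view: the bin is around (228,197) with the red stone at (230,199) in its middle compartment. The case is around (357,190), with the blue stone's end at (358,203), so the empty sleeve is to its left. The tape is at (283,238), the pot at (410,243) and the jar at (430,182). The pink bar at (142,209) is a look-alike.

Run:
```python
from h import *
np.set_printoptions(precision=4,suppress=True)
D={n:np.load(f'{n}0.npy',allow_pickle=True).item() for n in ['scene','top']}
roi={'top':dict(red=(170,160,290,235),case=(320,155,390,225)),'scene':dict(red=(290,150,390,230),case=(180,250,260,340))}
C={}
for n,d in D.items():
    hsv=cv2.cvtColor(d['image'],cv2.COLOR_RGB2HSV).astype(int);H,S,V=hsv[...,0],hsv[...,1],hsv[...,2]
    for k,(a,b,c,e) in roi[n].items():
        m=np.zeros(H.shape,np.uint8)
        if k=='red': t=((H<11)|(H>172))&(S>150)&(V>90)
        else: t=((H<18)|(H>165))&(V<135)
        if k=='case': t|=(H>15)&(H<32)&(V>120)  # brass
        m[b:e,a:c]=(t[b:e,a:c]*255)
        cs=cv2.findContours(m,cv2.RETR_EXTERNAL,cv2.CHAIN_APPROX_NONE)[0];q=max(cs,key=cv2.contourArea)
        r=cv2.minAreaRect(q);M=cv2.moments(q);C[n,k]=(M['m10']/M['m00'],M['m01']/M['m00'])
        print(n,k,cv2.contourArea(q),C[n,k],r)
        bx=cv2.boxPoints(r)
        if n=='top': print(onplane(d,bx,.07 if k=='red' else .047))
o1,v1=ray(D['top'],C['top','red']);o2,v2=ray(D['scene'],C['scene','red']);v1=v1[0];v2=v2[0]
t=np.linalg.lstsq(np.c_[v1,-v2],o2-o1,rcond=None)[0];print('tri',o1+v1*t[0],o2+v2*t[1])
d=D['top']
print('bin corners',onplane(d,[(181,188),(269,168),(279,212),(190,228)],.07))
print('tape,pot,jar',onplane(d,[(283,238),(410,243),(430,182)],[0,0,.05]))
im=cv2.hconcat([cv2.resize(d['image'][150:240,170:300],None,fx=4,fy=4,interpolation=2),cv2.resize(d['image'][150:240,320:390],None,fx=4,fy=4,interpolation=2)])
cv2.imwrite('pics/crop.png',im[:,:,::-1])
```

```text
scene red 339.5 (337.1158566519391, 181.653411880216) ((336.1164245605469, 181.06024169921875), (38.92410659790039, 12.112248420715332), 14.826481819152832)
scene case 2887.5 (220.76288600288598, 292.27099567099566) ((220.27359008789062, 292.20751953125), (63.460575103759766, 49.587158203125), 74.05460357666016)Traceback (most recent call last):
  File "<stdin>", line 14, in <module>
ValueError: max() iterable argument is empty
```

```bash
cat > m.py <<'E'
from h import *
np.set_printoptions(precision=4,suppress=True)
D={n:np.load(f'{n}0.npy',allow_pickle=True).item() for n in ['scene','top']}
hsv=cv2.cvtColor(D['top']['image'],cv2.COLOR_RGB2HSV);print(hsv[199,230],hsv[195,215],hsv[165,345],hsv[190,345])
roi={'top':dict(red=(212,170,250,225),case=(325,155,390,225)),'scene':dict(red=(290,150,390,230),case=(180,250,260,340))}
C={}
for n,d in D.items():
    hsv=cv2.cvtColor(d['image'],cv2.COLOR_RGB2HSV).astype(int);H,S,V=hsv[...,0],hsv[...,1],hsv[...,2]
    for k,(a,b,c,e) in roi[n].items():
        m=np.zeros(H.shape,np.uint8)
        if k=='red': t=((H<13)|(H>172))&(S>135)&(V>90)
        else: t=((H<18)|(H>165))&(V<150)
        if k=='case': t|=(H>15)&(H<32)&(V>120)&(S>100)
        m[b:e,a:c]=(t[b:e,a:c]*255)
        cs=cv2.findContours(m,cv2.RETR_EXTERNAL,cv2.CHAIN_APPROX_NONE)[0];q=max(cs,key=cv2.contourArea)
        r=cv2.minAreaRect(q);M=cv2.moments(q);C[n,k]=(M['m10']/M['m00'],M['m01']/M['m00'])
        print(n,k,cv2.contourArea(q),C[n,k],r)
        bx=cv2.boxPoints(r)
        if n=='top': print(onplane(d,bx,.07 if k=='red' else .047))
o1,v1=ray(D['top'],C['top','red']);o2,v2=ray(D['scene'],C['scene','red']);v1=v1[0];v2=v2[0]
t=np.linalg.lstsq(np.c_[v1,-v2],o2-o1,rcond=None)[0];print('tri',o1+v1*t[0],o2+v2*t[1])
d=D['top']
print('bin corners',onplane(d,[(181,188),(269,168),(279,212),(190,228)],.07))
print('tape,pot,jar',onplane(d,[(283,238),(410,243),(430,182)],.05))
im=cv2.hconcat([cv2.resize(d['image'][150:240,170:300],None,fx=4,fy=4,interpolation=2),cv2.resize(d['image'][150:240,320:390],None,fx=4,fy=4,interpolation=2)])
cv2.imwrite('pics/crop.png',im[:,:,::-1])
E
python3 m.py
```

```text
[ 14 177 210] [ 18 129 136] [ 72 124 119] [ 13 175 108]
scene red 387.0 (337.239879414298, 181.22609819121448) ((336.3823547363281, 180.9705810546875), (40.01837158203125, 12.854387283325195), 14.03624439239502)
scene case 2887.5 (220.76288600288598, 292.27099567099566) ((220.27359008789062, 292.20751953125), (63.460575103759766, 49.587158203125), 74.05460357666016)Traceback (most recent call last):
  File "m.py", line 16, in <module>
    r=cv2.minAreaRect(q);M=cv2.moments(q);C[n,k]=(M['m10']/M['m00'],M['m01']/M['m00'])
                                                  ~~~~~~~~^~~~~~~~~
ZeroDivisionError: float division by zero
```

```bash
sed -i "s/if k=='red': t=.*/if k=='red': t=((H<13)|(H>172))\&(S>135)\&(V>90) if n=='scene' else (H<17)\&(S>148)\&(V>140)/" m.py; python3 m.py
```

```text
[ 14 177 210] [ 18 129 136] [ 72 124 119] [ 13 175 108]
scene red 387.0 (337.239879414298, 181.22609819121448) ((336.3823547363281, 180.9705810546875), (40.01837158203125, 12.854387283325195), 14.03624439239502)
scene case 2887.5 (220.76288600288598, 292.27099567099566) ((220.27359008789062, 292.20751953125), (63.460575103759766, 49.587158203125), 74.05460357666016)
top red 338.0 (229.7697238658777, 199.09467455621302) ((229.87734985351562, 199.3207550048828), (35.164302825927734, 11.126203536987305), 74.05460357666016)
[[0.6279 0.2755 0.07  ]
 [0.6391 0.2362 0.07  ]
 [0.5141 0.2002 0.07  ]
 [0.5031 0.2393 0.07  ]]
top case 1644.0 (354.977798053528, 190.42244525547446) ((355.0857849121094, 190.4940643310547), (34.5384635925293, 50.84615707397461), 22.61986541748047)
[[ 0.5416 -0.1296  0.047 ]
 [ 0.7183 -0.2055  0.047 ]
 [ 0.6673 -0.3242  0.047 ]
 [ 0.4916 -0.2473  0.047 ]]
tri [0.5718 0.2383 0.0687] [0.574  0.2409 0.0693]
bin corners [[0.6135 0.4177 0.07  ]
 [0.6864 0.094  0.07  ]
 [0.5233 0.0578 0.07  ]
 [0.4664 0.3827 0.07  ]]
tape,pot,jar [[ 0.4285  0.0436  0.05  ]
 [ 0.4078 -0.4251  0.05  ]
 [ 0.6345 -0.5066  0.05  ]]
```

View pics/crop.png

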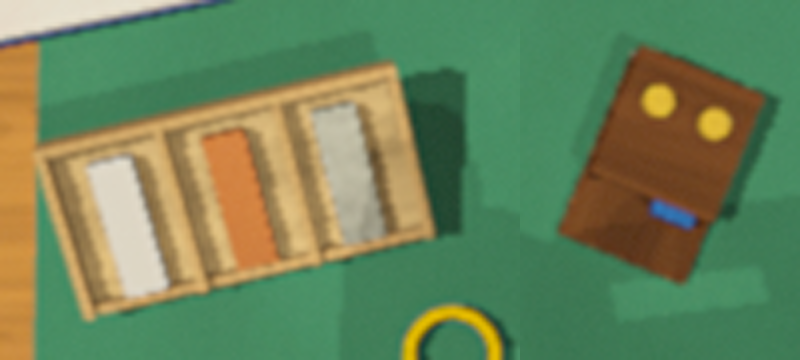

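The red stone's top centre triangulates to about (0.572, 0.239, 0.069), where 0.0705 is expected, with yaw about 16°. The case yaw is about -23°. The crop shows the brass housings at about (354,175) and (369,181) in the full image. I'll move over the bin with the tool turned half round, so the stone can be flipped later.

```bash
cat > go.py <<'E'
import sys
from h import *
def to(p,yaw):
    s=ctrl.get_state();Rm=R.from_quat(s['tool_rot']).as_matrix()
    y0=np.degrees(np.arctan2(Rm[1,0],Rm[0,0]))
    dp=Rm.T@(np.array(p)-s['tcp_pos']);dy=(yaw-y0+180)%360-180
    print('t',round(s['time'],2),'pos',np.round(s['tcp_pos'],4),'yaw',round(y0,2),'dmm',np.round(dp*1000,1),'frac',np.round(dp/.6,4),'turn',round(-dy/180,4),'dy',round(dy,1),'q6',round(s['q'][5],2),'F',np.round(s['contact_force'],1))
if __name__=='__main__':
    a=[float(v) for v in sys.argv[1:]];to(a[:3],a[3])
E
python3 go.py 0.42 -0.32 0.26 72; python3 go.py 0.54 0.0 0.26 125
```

```text
t 0.15 pos [ 0.1839 -0.5443  0.2416] yaw 18.67 dmm [ 295.5 -137.   -18.2] frac [ 0.4925 -0.2283 -0.0303] turn -0.2963 dy 53.3 q6 -0.07 F [0.9 0.1 0.3]
t 0.15 pos [ 0.1839 -0.5443  0.2416] yaw 18.67 dmm [ 511.6 -401.7  -17.7] frac [ 0.8527 -0.6695 -0.0296] turn -0.5907 dy 106.3 q6 -0.07 F [0.9 0.1 0.3]
```

```bash
python3 -m pendant '[[0.09,-0.045,-0.006,-0.058],[0.18,-0.09,-0.012,-0.116],[0.27,-0.13,-0.018,-0.174],[0.36,-0.17,-0.024,-0.232],[0.45,-0.21,-0.03,-0.29]]'; python3 go.py 0.53 -0.05 0.26 124
```

```text
time: 0.78
tcp_pos: [0.4005, -0.3375, 0.2603]
tool_rot: [0.813, 0.582, -0.0, -0.0]
contact_force: [1.6, -1.2, 0.8]
gripper_width: 1.001
gripper_force: 0.0
t 0.78 pos [ 0.4005 -0.3375  0.2603] yaw 71.19 dmm [3.139e+02 2.990e+01 3.000e-01] frac [5.231e-01 4.980e-02 5.000e-04] turn -0.2934 dy 52.8 q6 -0.45 F [ 1.6 -1.2  0.8]
```

```bash
python3 -m pendant '[[0.1,0.01,0,-0.058],[0.2,0.02,0,-0.116],[0.3,0.03,0,-0.174],[0.4,0.04,0,-0.232],[0.5,0.05,0,-0.29]]' 54; python3 go.py 0.56 0.2 0.24 177
```

```text
time: 1.4
tcp_pos: [0.5266, -0.0635, 0.2602]
tool_rot: [0.474, 0.881, -0.0, 0.0]
contact_force: [-0.1, -0.1, 0.3]
gripper_width: 0.631
gripper_force: 0.0
t 1.4 pos [ 0.5266 -0.0635  0.2602] yaw 123.41 dmm [201.6 173.   20.2] frac [0.3359 0.2883 0.0336] turn -0.2977 dy 53.6 q6 -0.78 F [-0.1 -0.1  0.3]
```

```bash
python3 -m pendant '[[0.07,0.06,0.006,-0.058],[0.14,0.12,0.012,-0.116],[0.21,0.18,0.018,-0.174],[0.28,0.24,0.024,-0.232],[0.336,0.288,0.03,-0.29]]'; python3 go.py 0.555 0.235 0.24 196
```

```text
time: 2.02
tcp_pos: [0.5608, 0.2001, 0.2419]
tool_rot: [0.038, 0.999, 0.0, -0.0]
contact_force: [0.6, 0.6, -0.1]
gripper_width: 0.634
gripper_force: 0.0
t 2.02 pos [0.5608 0.2001 0.2419] yaw 175.68 dmm [ 8.4 34.3  1.9] frac [0.014  0.0572 0.0031] turn -0.1129 dy 20.3 q6 -1.22 F [ 0.6  0.6 -0.1]
```

```bash
python3 -m pendant '[[0.007,0.028,0.001,-0.055],[0.014,0.056,0.003,-0.112],[0.014,0.056,0.003,-0.112],[0.014,0.056,0.003,-0.112],[0.014,0.056,0.003,-0.112]]'
python3 - <<'E'
from h import *
np.set_printoptions(precision=4,suppress=True)
d=grab('wrist','pics/w1.png');np.save('w1.npy',d,allow_pickle=True)
im=d['image'];hsv=cv2.cvtColor(im,cv2.COLOR_RGB2HSV).astype(int);H,S,V=hsv[...,0],hsv[...,1],hsv[...,2]
print(proj(d,[[0.572,.239,.0695]]))
m=(((H<13)|(H>172))&(S>135)&(V>70)).astype(np.uint8)
cs=cv2.findContours(m,cv2.RETR_EXTERNAL,cv2.CHAIN_APPROX_NONE)[0];q=max(cs,key=cv2.contourArea)
print(cv2.contourArea(q));h=cv2.approxPolyDP(cv2.convexHull(q),6,True).reshape(-1,2);print(h)
ps=np.array([-np.sin(.4)*np.cos(.28),-np.sin(.4)*np.sin(.28),np.cos(.4)])
print(onplane(d,h,np.array([.572,.239,.0703]),ps))
E
```

```text
time: 2.65
tcp_pos: [0.5555, 0.2311, 0.2406]
tool_rot: [-0.133, 0.991, -0.0, -0.0]
contact_force: [1.2, -0.2, -1.0]
gripper_width: 0.631
gripper_force: 0.0
[[290.598  207.5825]]
6102.0
[[273 133]
 [315 136]
 [310 277]
 [267 275]]
[[0.5149 0.2067 0.0433]
 [0.5072 0.2446 0.0446]
 [0.6223 0.2706 0.0944]
 [0.6309 0.2333 0.0936]]
```

View pics/w1.png

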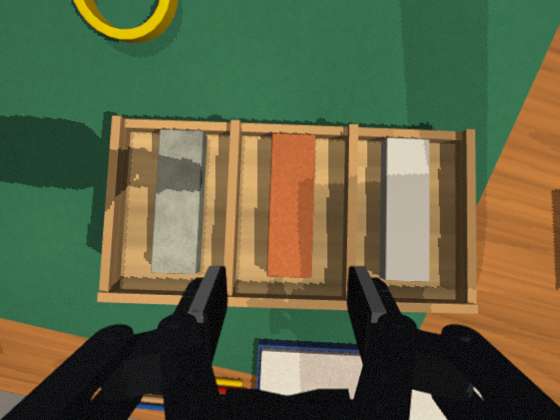

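The wrist view shows the red stone in the middle compartment with corners (273,133), (315,136), (310,277) and (267,275), which gives 129 × 39 mm against 130 × 40. Its top centre is at (0.569, 0.239) and its yaw is 12.6°. I'll grip it 38 mm above its centre.

```bash
python3 - <<'E'
from h import *
d=np.load('w1.npy',allow_pickle=True).item();T=np.array(d['T_tool_cam']);print(d['K'][0][0])
p=cv2.undistortPoints(np.array([[[222.,268]],[[352.,268]]]),np.array(d['K']),np.array(d['D'])).reshape(-1,2)
v=np.c_[p,np.ones(2)]@T[:3,:3].T
o=T[:3,3]
for k in v: 
  t=-o[0]/k[0]; print(o+k*t, 'x=11mm:',o+k*(.011-o[0])/k[0])
E
python3 go.py 0.603 0.2465 0.13 192.6
```

```text
351.28336810364243
[ 0.         -0.03148189  0.02106495] x=11mm: [ 0.011      -0.02717509  0.00019695]
[0.         0.03151405 0.02109712] x=11mm: [0.011      0.02719819 0.00022472]
t 2.7 pos [0.5556 0.2312 0.2406] yaw -164.7 dmm [-49.8   2.3 110.6] frac [-0.083   0.0038  0.1844] turn 0.015 dy -2.7 q6 -1.51 F [-0.5  0.1 -0.4]
```

```bash
python3 -m pendant '[[-0.04,0.002,0.08,0.007],[-0.083,0.004,0.16,0.015],[-0.083,0.004,0.185,0.015],[-0.083,0.004,0.185,0.015],[-0.083,0.004,0.185,0.015]]'; python3 go.py 0.603 0.2465 0.075 192.6
python3 - <<'E'
from h import *
grab('wrist','pics/w2.png')
E
```

```text
time: 3.32
tcp_pos: [0.6032, 0.2476, 0.1313]
tool_rot: [-0.111, 0.994, 0.0, 0.001]
contact_force: [-0.2, -0.3, 0.2]
gripper_width: 0.635
gripper_force: 0.0
t 3.33 pos [0.6032 0.2476 0.1313] yaw -167.29 dmm [ 0.5 -1.  56.3] frac [ 0.0009 -0.0017  0.0939] turn 0.0006 dy -0.1 q6 -1.47 F [-0.2 -0.3  0.2]
```

View pics/w2.png

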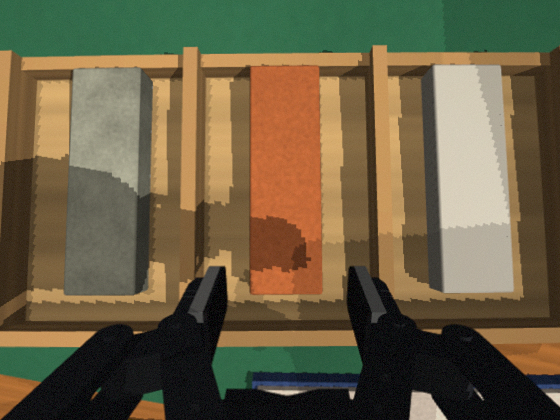

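The stone spans columns 250–320 and sits midway between the fingers (inner faces at 222 and 352), so I can lower.

```bash
python3 -m pendant '[[0,-0.001,0.03,0],[0,-0.001,0.06,0],[0,-0.001,0.085,0],[0,-0.001,0.094,0],[0,-0.001,0.094,0]]'; python3 -m pendant '[[0,0,0.003,0],[0,0,0.006,0],[0,0,0.009,0],[0,0,0.012,0],[0,0,0.012,0]]'
```

```text
time: 4.0
tcp_pos: [0.602, 0.2468, 0.0747]
tool_rot: [-0.111, 0.994, -0.0, -0.001]
contact_force: [-4.8, -1.8, 16.4]
gripper_width: 0.632
gripper_force: 8.3
time: 4.62
tcp_pos: [0.6022, 0.2468, 0.0741]
tool_rot: [-0.111, 0.994, 0.0, 0.001]
contact_force: [-16.6, -6.9, 49.4]
gripper_width: 0.633
gripper_force: 26.5
```

```bash
python3 -m pendant '[[0,0,-0.01,0],[0,0,-0.018,0],[0,0,-0.018,0],[0,0,-0.018,0],[0,0,-0.018,0]]'; python3 -m pendant '[[0,0,0,0],[0,0,0,0],[0,0,0,0],[0,0,0,0],[0,0,0,0]]' 30 60
```

```text
time: 5.25
tcp_pos: [0.6027, 0.247, 0.0758]
tool_rot: [-0.111, 0.994, -0.0, -0.001]
contact_force: [0.2, 0.7, 1.5]
gripper_width: 0.629
gripper_force: 0.1
time: 5.88
tcp_pos: [0.6022, 0.2474, 0.0776]
tool_rot: [-0.111, 0.994, 0.0, -0.0]
contact_force: [-3.1, -1.5, 7.7]
gripper_width: 0.455
gripper_force: 65.9
```

```bash
python3 -m pendant '[[0,0,-0.02,0],[0,0,-0.05,0],[0,0,-0.1,0],[0,0,-0.16,0],[0,0,-0.22,0]]'
python3 - <<'E'
from h import *
grab('wrist','pics/w3.png')
E
python3 go.py 0.52 0.06 0.21 139
```

```text
time: 6.5
tcp_pos: [0.6029, 0.2469, 0.2104]
tool_rot: [-0.111, 0.994, -0.0, 0.0]
contact_force: [-0.5, -0.9, -0.9]
gripper_width: 0.457
gripper_force: 60.6
t 6.55 pos [0.6057 0.2478 0.2164] yaw -167.28 dmm [ 125.  -164.3    5. ] frac [ 0.2084 -0.2739  0.0084] turn 0.2985 dy -53.7 q6 -1.47 F [1.7 0.6 1.4]
```

View pics/w3.png

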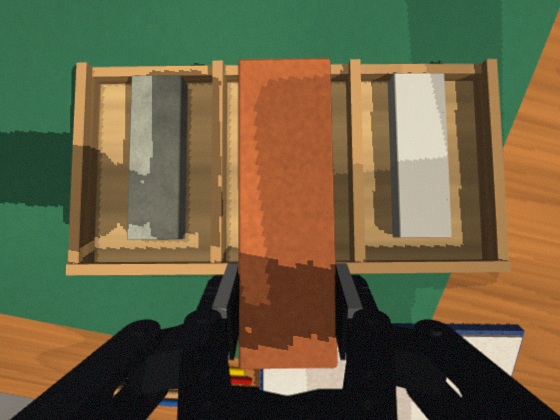

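The stone is held (columns 239–331, lower end nearest the robot) and the other two stones lie as before. Next I carry it towards the case while turning it half round.

```bash
python3 go.py 0.625 0.16 0.26 139; python3 -m pendant '[[0,-0.03,-0.02,0.058],[0,-0.06,-0.04,0.116],[0,-0.09,-0.06,0.174],[0.0,-0.12,-0.08,0.232],[0,-0.15,-0.08,0.29]]'; python3 go.py 0.645 0.07 0.26 86
```

```text
t 6.55 pos [0.6057 0.2478 0.2164] yaw -167.28 dmm [  0.1 -89.9 -43.7] frac [ 0.0002 -0.1498 -0.0728] turn 0.2985 dy -53.7 q6 -1.47 F [1.7 0.6 1.4]
time: 7.18
tcp_pos: [0.6235, 0.1586, 0.2583]
tool_rot: [0.341, 0.94, 0.001, 0.001]
contact_force: [-0.6, 0.4, -2.6]
gripper_width: 0.452
gripper_force: 60.9
t 7.17 pos [0.6235 0.1586 0.2583] yaw 140.18 dmm [-73.3 -54.3  -1.7] frac [-0.1221 -0.0905 -0.0028] turn 0.301 dy -54.2 q6 -0.69 F [-0.6  0.4 -2.6]
```

```bash
python3 -m pendant '[[-0.025,-0.018,0,0.058],[-0.05,-0.036,0,0.116],[-0.075,-0.054,0,0.174],[-0.1,-0.072,0,0.232],[-0.122,-0.09,0,0.29]]'; python3 go.py 0.665 -0.02 0.26 34
```

```text
time: 7.8
tcp_pos: [0.6449, 0.0701, 0.2568]
tool_rot: [0.72, 0.694, -0.0, 0.0]
contact_force: [-0.0, -0.3, -2.1]
gripper_width: 0.454
gripper_force: 60.9
t 7.8 pos [0.6449 0.0701 0.2568] yaw 87.97 dmm [-89.4  23.3  -3.2] frac [-0.1489  0.0388 -0.0054] turn 0.2998 dy -54.0 q6 0.08 F [-0.  -0.3 -2.1]
```

```bash
python3 -m pendant '[[-0.03,0.008,0,0.058],[-0.06,0.016,0,0.116],[-0.09,0.024,0,0.174],[-0.12,0.032,0,0.232],[-0.148,0.04,0,0.29]]'; python3 go.py 0.684 -0.10 0.26 -16
```

```text
time: 8.43
tcp_pos: [0.6661, -0.0193, 0.2567]
tool_rot: [0.952, 0.307, -0.0, 0.0]
contact_force: [0.3, 0.3, -3.2]
gripper_width: 0.455
gripper_force: 60.9
t 8.43 pos [ 0.6661 -0.0193  0.2567] yaw 35.77 dmm [-32.6  76.   -3.3] frac [-0.0544  0.1266 -0.0055] turn 0.2876 dy -51.8 q6 0.85 F [ 0.3  0.3 -3.2]
```

```bash
python3 -m pendant '[[-0.011,0.025,0,0.058],[-0.022,0.05,0,0.116],[-0.033,0.075,0,0.174],[-0.044,0.1,0,0.232],[-0.054,0.127,0,0.29]]'; python3 -m pendant '[[0,0,0,0.037],[0,0,0,0.037],[0,0,0,0.037],[0,0,0,0.037],[0,0,0,0.037]]'; python3 go.py 0.684 -0.10 0.26 -23.3
python3 - <<'E'
from h import *
d=grab('wrist','pics/w4.png');np.save('w4.npy',d,allow_pickle=True)
u=np.array([np.cos(-.407),np.sin(-.407),0]);v=np.array([-u[1],u[0],0]);m=np.array([.582,-.187,0])
for a,b,z in [(0,37,47),(0,-93,47),(85,0,57),(85,-56,57),(-60,37,12),(-60,-93,12)]: print(a,b,proj(d,m+a*u/1000+b*v/1000+[0,0,z/1000])[0].round(1))
E
```

```text
time: 9.05
tcp_pos: [0.6848, -0.0997, 0.2567]
tool_rot: [0.99, -0.143, -0.0, 0.0]
contact_force: [-0.6, 0.5, -3.2]
gripper_width: 0.45
gripper_force: 60.9
time: 9.68
tcp_pos: [0.685, -0.0989, 0.2568]
tool_rot: [0.98, -0.197, 0.0, 0.0]
contact_force: [0.9, -0.3, -2.5]
gripper_width: 0.457
gripper_force: 60.8
t 9.68 pos [ 0.685  -0.0989  0.2568] yaw -22.68 dmm [-0.5  1.4 -3.2] frac [-0.0008  0.0023 -0.0054] turn 0.0034 dy -0.6 q6 1.76 F [ 0.9 -0.3 -2.5]
0 37 [367.  235.9]
0 -93 [489.4 237. ]
85 0 [415.5 157.5]
85 -56 [473.8 158.3]
-60 37 [356.5 271. ]
-60 -93 [463.9 271.8]
```

View pics/w4.png

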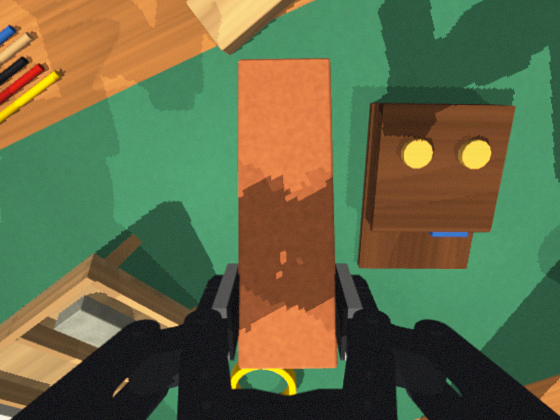

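The wrist view shows the case with the brass caps at about (417,154) and (475,154), the roof's front edge at row ~231 and the porch's front edge at row ~268. The stone in hand spans (239,59) to (336,367).

Run:
```python
from h import *
np.set_printoptions(precision=4,suppress=True)
d=np.load('w4.npy',allow_pickle=True).item()
im=d['image'];hsv=cv2.cvtColor(im,cv2.COLOR_RGB2HSV).astype(int);H,S,V=hsv[...,0],hsv[...,1],hsv[...,2]
m=((H>18)&(H<35)&(S>120)&(V>140)).astype(np.uint8);m[:,:380]=0;m[200:]=0;m[:120]=0
n,_,st,c=cv2.connectedComponentsWithStats(m)
k=[i for i in range(1,n) if st[i,4]>200];B=sorted(c[i].tolist() for i in k);print(B,[st[i,4] for i in k])
P=onplane(d,B,.057);print(P,np.linalg.norm(P[0]-P[1]))
v=(P[0]-P[1])/np.linalg.norm(P[0]-P[1]);yaw=np.degrees(np.arctan2(-v[0],v[1]));print('yaw brass',yaw)
dark=(((H<20)|(H>160))&(V<140)|(m>0)).astype(np.uint8);dark[:,:345]=0;dark[290:]=0;dark[:95]=0
g=((H>50)&(H<90)).astype(np.uint8)
# porch front edge & left edge by green transition (sub-pixel by column)
pts=[]
for x in range(372,458,6):
    col=g[240:290,x];r=240+int(np.argmax(col));pts.append((x,r-.5))
E=onplane(d,pts,.012);a=np.polyfit(E[:,1],E[:,0],1);print('porch edge rows',pts[0],pts[-1],'yaw',-np.degrees(np.arctan(a[0])))
u=np.array([v[1],-v[0],0])
M=P[0]-.085*u;print('mouth from brass',M,'porch x rel brass', ((E-P[0])@u).mean()*1000,'expect -145')
gray=cv2.cvtColor(im,cv2.COLOR_RGB2GRAY).astype(float)
bl=((H>105)&(H<125)&(S>130)).astype(np.uint8);bl[:,:400]=0;bl[290:]=0;bl[:200]=0
ys,xs=np.nonzero(bl);print('blue',xs.min(),xs.max(),ys.min(),ys.max())
Q=onplane(d,[(xs.min()-.5,ys.max()),(xs.max()+.5,ys.max())],.032);print('blue end rel brass0',(Q-P[0])@u*1000,(Q-P[0])@v*1000,'expect -95, -36,-76')
# stone
m=(((H<13)|(H>172))&(S>120)&(V>50)).astype(np.uint8);m[:,:200]=0;m[:,345:]=0
q=max(cv2.findContours(m,cv2.RETR_EXTERNAL,cv2.CHAIN_APPROX_NONE)[0],key=cv2.contourArea)
h=cv2.approxPolyDP(cv2.convexHull(q),6,True).reshape(-1,2);print(h.tolist())
h=h[np.argsort(h[:,1])];T=np.array(d['T_tool_cam'])
for a,b in ((h[:2]),(h[-2:])):
    w=cv2.undistortPoints(np.array([a,b],float).reshape(-1,1,2),np.array(d['K']),np.array(d['D'])).reshape(-1,2)
    w=np.c_[w,[1,1]]; z=.040/np.linalg.norm(w[0]-w[1]+np.array([np.sign(w[0,0]-w[1,0])*.002,0,0]));print((T[:3,:3]@(w.T*z)).T*1000+T[:3,3]*1000)
```

```text
[[416.89228529839886, 153.36535662299855], [474.9985754985755, 154.18233618233617]] [np.int32(687), np.int32(702)]
[[ 0.6633 -0.223   0.057 ]
 [ 0.6413 -0.274   0.057 ]] 0.05558575829793374
yaw brass -23.333144485297375
porch edge rows (372, 268.5) (456, 268.5) yaw -22.84094802853002
mouth from brass [ 0.5853 -0.1893  0.057 ] porch x rel brass -144.99592530100716 expect -145
blue 430 467 232 236
blue end rel brass0 [-94.5133 -94.1015] [-34.8987 -77.0595] expect -95, -36,-76
[[328, 59], [336, 365], [240, 368], [239, 61]]
[[ 96.2265  18.0489  37.8716]
 [ 95.3796 -21.6292  37.6095]]
[[-24.8832  19.9977 -14.3438]
 [-26.0674 -19.6937 -14.7179]]
```

Everything agrees with the given sizes: the porch edge measured -145.0 against -145, and the blue end -94.3 against -95. That puts the mouth at (0.5853, -0.1893) with yaw -23.1°. The stone sits at 23.3° in the hand. I'll move so its front is just before the mouth, then press it down level on the porch.

```bash
cat > cf.py <<'E'
import sys
from go import *
a=[float(v) for v in sys.argv[1:]]; M=np.array([.5853,-.1893]);t=np.radians(-23.1);u=np.array([np.cos(t),np.sin(t)]);v=np.array([-u[1],u[0]])
s=ctrl.get_state();r=s['tcp_pos'][:2]-M;print('case frame now',np.round([r@u*1000,r@v*1000,s['tcp_pos'][2]*1000],1), 'F',np.round([s['contact_force'][:2]@u,s['contact_force'][:2]@v],1))
p=M+(a[0]*u+a[1]*v)/1000;to([p[0],p[1],a[2]/1000],a[3])
E
python3 cf.py -107 0 150 -23.6
```

```text
case frame now [ 56.2 122.3 256.8] F [0.5 0.3]
t 9.72 pos [ 0.685  -0.0989  0.2568] yaw -22.69 dmm [-164.1  121.1  106.8] frac [-0.2735  0.2018  0.1779] turn 0.0051 dy -0.9 q6 1.76 F [ 0.6  0.1 -2.6]
```

```bash
python3 -m pendant '[[-0.075,0.05,0,0],[-0.15,0.1,0.03,0.002],[-0.22,0.15,0.08,0.005],[-0.273,0.2,0.13,0.005],[-0.273,0.202,0.178,0.005]]' - 35; python3 cf.py -107 0 72 -23.6
```

```text
time: 10.35
tcp_pos: [0.4831, -0.1476, 0.1495]
tool_rot: [0.979, -0.205, -0.001, 0.0]
contact_force: [-0.0, -0.3, -2.5]
gripper_width: 0.455
gripper_force: 60.6
case frame now [-110.4   -1.8  149.5] F [ 0.1 -0.3]
t 10.35 pos [ 0.4831 -0.1476  0.1495] yaw -23.71 dmm [ 3.5 -1.9 77.5] frac [ 0.0059 -0.0031  0.1291] turn -0.0006 dy 0.1 q6 1.61 F [-0.  -0.3 -2.5]
```

```bash
python3 -m pendant '[[0,0,0.04,0],[0.003,-0.001,0.08,0],[0.003,-0.001,0.115,0],[0.003,-0.001,0.125,0],[0.003,-0.001,0.125,0]]' 30 35; python3 cf.py -107 0 50 -23.6; python3 -m pendant '[[0,0,0.007,0],[0,0,0.014,0],[0,0,0.021,0],[0,0,0.028,0],[0,0,0.035,0]]'; python3 cf.py -107 0 29 -23.6
```

```text
time: 10.98
tcp_pos: [0.4892, -0.1478, 0.0751]
tool_rot: [0.979, -0.205, -0.0, 0.0]
contact_force: [-0.2, -0.1, -2.2]
gripper_width: 0.451
gripper_force: 60.6
case frame now [-104.7    0.5   75.1] F [-0.1 -0.1]
t 10.97 pos [ 0.4892 -0.1478  0.0751] yaw -23.62 dmm [-2.3  0.5 25.1] frac [-0.0039  0.0008  0.0418] turn -0.0001 dy 0.0 q6 1.61 F [-0.2 -0.1 -2.2]
time: 11.6
tcp_pos: [0.4882, -0.1472, 0.0543]
tool_rot: [0.979, -0.205, -0.001, -0.0]
contact_force: [-4.2, 4.4, 6.2]
gripper_width: 0.454
gripper_force: 61.5
case frame now [-105.9    0.7   54.3] F [-5.5  2.4]
t 11.6 pos [ 0.4882 -0.1472  0.0543] yaw -23.63 dmm [-1.1  0.7 25.3] frac [-0.0019  0.0011  0.0422] turn -0.0002 dy 0.0 q6 1.61 F [-4.2  4.4  6.2]
```

```bash
python3 -m pendant '[[-0.001,0,0.008,0],[-0.002,0,0.016,0],[-0.003,0,0.024,0],[-0.003,0,0.032,0],[-0.003,0,0.036,0]]'
python3 - <<'E'
from h import *
d=grab('wrist','pics/w5.png');np.save('w5.npy',d,allow_pickle=True)
E
python3 cf.py -107 0 29 -23.6
```

```text
time: 12.22
tcp_pos: [0.487, -0.1468, 0.0326]
tool_rot: [0.979, -0.205, -0.0, -0.0]
contact_force: [-4.3, 2.4, 6.4]
gripper_width: 0.455
gripper_force: 61.5
case frame now [-107.1    0.5   32.4] F [-4.4 -0.4]
t 12.28 pos [ 0.487  -0.1468  0.0324] yaw -23.63 dmm [0.1 0.5 3.4] frac [0.0002 0.0008 0.0056] turn -0.0002 dy 0.0 q6 1.61 F [-4.2  1.4  4.8]
```

View pics/w5.png

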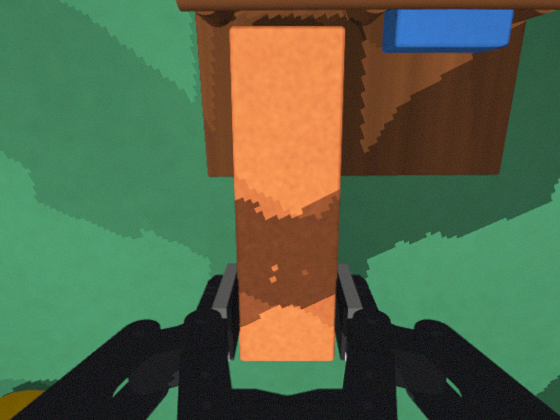

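The stone is nearly level on the porch. Its front edge is at row 27, just before the mouth, whose side edges are at about columns 213 and 365. I'll check its tilt and lateral fit.

```bash
cat > chk.py <<'E'
import sys
from h import *
np.set_printoptions(precision=2,suppress=True)
M=np.array([.5853,-.1893,0]);t=np.radians(-23.1);u=np.array([np.cos(t),np.sin(t),0]);v=np.array([-u[1],u[0],0])
def cf(P): r=P-M;return np.c_[r@u,r@v,P[:,2]]*1000
def chk(d):
    im=d['image'];hsv=cv2.cvtColor(im,cv2.COLOR_RGB2HSV).astype(int);H,S,V=hsv[...,0],hsv[...,1],hsv[...,2]
    bl=((H>100)&(H<125)&(S>130)).astype(np.uint8);bl[100:]=0;bl[:,:350]=0
    ys,xs=np.nonzero(bl);
    if len(xs): 
        r=ys.max()-6; row=xs[ys==30 if (ys==30).any() else ys==r]; print('blue bottom px',ys.max(),'top L/R row',row.min(),row.max())
        print('blue L/R at row z32:',cf(onplane(d,[(row.min()-.5,30),(row.max()+.5,30)],.032)))
    g=((H>50)&(H<95)).astype(np.uint8)
    for r in (120,150):
        row=np.nonzero(g[r]==0)[0];row=row[(row>150)&(row<560)];L=row.min();Rr=row.max()
        print('porch L/R row',r,L,Rr,cf(onplane(d,[(L-.5,r),(Rr+.5,r)],.012)))
    m=((H<16)&(S>110)&(V>200)).astype(np.uint8)
    for r in (60,120,170):
        row=np.nonzero(m[r])[0];row=row[(row>180)&(row<380)];print('stone row',r,row.min(),row.max(),cf(onplane(d,[(row.min()-.5,r),(row.max()+.5,r)],.032)))
    col=np.nonzero(m[:200,287])[0];col2=np.nonzero(m[300:400,287])[0]+300;print('front row',col.min(),'rear',col2.max(),cf(onplane(d,[(287,col.min()),(287,col2.max())],.032)))
if __name__=='__main__': chk(np.load(sys.argv[1],allow_pickle=True).item())
E
python3 chk.py w5.npy
```

```text
blue bottom px 52 top L/R row 384 510
blue L/R at row z32: [[ -5.21 -32.94  32.  ]
 [ -5.26 -76.55  32.  ]]
porch L/R row 120 203 508 [[-35.83  35.71  12.  ]
 [-36.78 -93.67  12.  ]]
porch L/R row 150 206 503 [[-48.44  35.46  12.  ]
 [-49.48 -93.83  12.  ]]
stone row 60 231 342 [[-14.26  19.61  32.  ]
 [-14.61 -19.34  32.  ]]
stone row 120 232 340 [[-34.58  20.42  32.  ]
 [-34.95 -19.4   32.  ]]
stone row 170 234 339 [[-53.14  20.73  32.  ]
 [-53.52 -19.72  32.  ]]
front row 27 rear 360 [[  -4.07   -0.13   32.  ]
 [-142.65    1.11   32.  ]]
```

```bash
python3 -m pendant '[[-0.001,0.001,0.004,0],[-0.001,0.002,0.008,0],[-0.001,0.002,0.012,0],[-0.001,0.002,0.012,0],[-0.001,0.002,0.012,0]]'; python3 cf.py -107 -1 26 -23.2;  python3 - <<'E'
from h import *
import chk
d=grab('wrist');chk.chk(d)
E
```

```text
time: 12.9
tcp_pos: [0.4862, -0.1479, 0.0251]
tool_rot: [0.979, -0.205, -0.0, -0.0]
contact_force: [-2.5, 1.9, 3.5]
gripper_width: 0.454
gripper_force: 61.7
case frame now [-107.4   -0.8   25.1] F [-3.   0.7]
t 12.9 pos [ 0.4862 -0.1479  0.0251] yaw -23.64 dmm [ 0.4  0.2 -0.9] frac [ 0.0006  0.0003 -0.0016] turn -0.0024 dy 0.4 q6 1.6 F [-2.5  1.9  3.5]
blue bottom px 49 top L/R row 385 519
blue L/R at row z32: [[ -6.62 -32.72  32.  ]
 [ -6.66 -76.48  32.  ]]
porch L/R row 120 196 516 [[-35.52  35.42  12.  ]
 [-36.5  -93.65  12.  ]]
porch L/R row 150 198 510 [[-47.51  35.66  12.  ]
 [-48.57 -93.47  12.  ]]
stone row 60 227 344 [[-15.12  18.48  32.  ]
 [-15.49 -20.23  32.  ]]
stone row 120 229 342 [[-34.29  18.96  32.  ]
 [-34.67 -20.31  32.  ]]
stone row 170 232 340 [[-51.8   18.95  32.  ]
 [-52.18 -20.29  32.  ]]
front row 21 rear 357 [[  -3.8    -1.47   32.  ]
 [-134.61   -0.27   32.  ]]
```

The stone is level now (apparent length 130.8) and centred within about 0.3 mm. Next I slide it in.

```bash
python3 -m pendant '[[0.01,0,0,0],[0.02,0,0,0],[0.03,0,0,0],[0.04,0,0,0],[0.05,0,0,0]]'; python3 cf.py -75 -1 26 -23.2
```

```text
time: 13.58
tcp_pos: [0.5143, -0.1602, 0.025]
tool_rot: [0.979, -0.205, -0.0, 0.0]
contact_force: [-2.3, 0.9, 2.4]
gripper_width: 0.452
gripper_force: 61.5
case frame now [-76.8  -1.1  25. ] F [-2.5 -0.1]
t 13.57 pos [ 0.5143 -0.1602  0.025 ] yaw -23.64 dmm [ 1.8 -0.1 -1. ] frac [ 0.003  -0.0002 -0.0016] turn -0.0024 dy 0.4 q6 1.6 F [-2.3  0.9  2.4]
```

```bash
python3 -m pendant '[[0.014,0,-0.001,0],[0.028,0,-0.001,0],[0.042,0,-0.001,0],[0.056,0,-0.001,0],[0.07,0,-0.001,0]]'; python3 cf.py -27 -1 26 -23.2
python3 - <<'E'
from h import *
d=grab('wrist','pics/w6.png')
E
```

```text
time: 14.2
tcp_pos: [0.5528, -0.177, 0.0256]
tool_rot: [0.979, -0.205, -0.0, 0.0]
contact_force: [-1.4, 0.9, 0.0]
gripper_width: 0.455
gripper_force: 61.1
case frame now [-34.7  -1.4  25.6] F [-1.6  0.3]
t 14.2 pos [ 0.5528 -0.177   0.0256] yaw -23.63 dmm [ 7.7 -0.5 -0.4] frac [ 0.0128 -0.0009 -0.0006] turn -0.0024 dy 0.4 q6 1.6 F [-1.4  0.9  0. ]
```

View pics/w6.png

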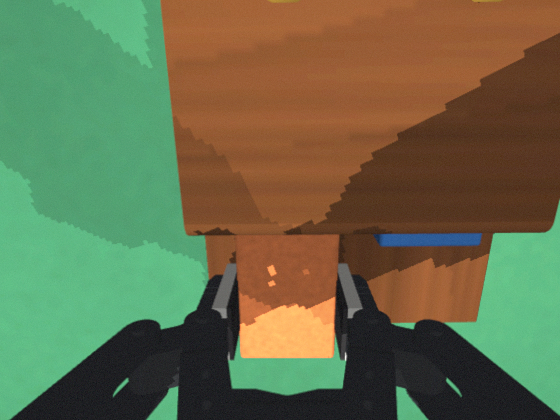

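The stone is straight in the sleeve, with its rear end at row 358 and the roof edge at row 233. I'll let go, back off, shut the fingers and push on the end.

```bash
python3 -m pendant '[[0,0,0,0],[0,0,0,0],[0,0,0,0],[0,0,0,0],[0,0,-0.003,0]]' 56; python3 -m pendant '[[-0.02,0,-0.003,0],[-0.05,0,-0.003,0],[-0.08,0,-0.003,0],[-0.11,0,-0.003,0],[-0.11,0,-0.003,0]]'; python3 -m pendant '[[0,0,0,0],[0,0,0,0],[0,0,0,0],[0,0,0,0],[0,0,0,0]]' 0 60; python3 cf.py -80 -1 28 -23.1
python3 - <<'E'
from h import *
d=grab('wrist','pics/w7.png')
E
```

```text
time: 14.88
tcp_pos: [0.5521, -0.1767, 0.0275]
tool_rot: [0.979, -0.205, -0.0, -0.0]
contact_force: [0.1, -0.7, -0.2]
gripper_width: 0.656
gripper_force: 0.0
time: 15.5
tcp_pos: [0.4893, -0.1492, 0.0293]
tool_rot: [0.979, -0.205, -0.001, -0.0]
contact_force: [0.7, 0.3, -0.9]
gripper_width: 0.657
gripper_force: 0.0
time: 16.12
tcp_pos: [0.4919, -0.1504, 0.0292]
tool_rot: [0.979, -0.205, -0.0, 0.0]
contact_force: [0.2, -0.3, 0.9]
gripper_width: 0.005
gripper_force: 0.0
case frame now [-101.2   -0.9   29.2] F [ 0.3 -0.1]
t 16.12 pos [ 0.4919 -0.1504  0.0292] yaw -23.64 dmm [21.2 -0.1  1.2] frac [ 0.0353 -0.0001  0.002 ] turn -0.003 dy 0.5 q6 1.6 F [ 0.2 -0.3  0.9]
```

View pics/w7.png

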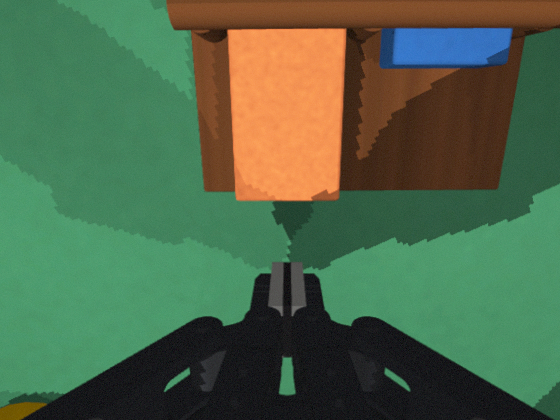

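The stone lies flat and straight, with its rear end at row ~200 centred on column 287 in line with the shut fingers. I push.

```bash
python3 -m pendant '[[0.02,0,0,0],[0.04,0,0,0],[0.06,0,0,0],[0.08,0,0,0],[0.1,0,0,0]]'; python3 cf.py -20 -1 28 -23.1; python3 -m pendant '[[0.006,0,0,0],[0.012,0,0,0],[0.018,0,0,0],[0.024,0,0,0],[0.024,0,0,0]]'; python3 cf.py -20 -1 28 -23.1
```

```text
time: 16.8
tcp_pos: [0.5447, -0.1735, 0.0288]
tool_rot: [0.979, -0.205, -0.003, -0.001]
contact_force: [-4.9, 2.4, 3.9]
gripper_width: 0.001
gripper_force: 2.9
case frame now [-43.5  -1.4  28.8] F [-5.4  0.3]
t 16.8 pos [ 0.5447 -0.1735  0.0288] yaw -23.63 dmm [23.5 -0.6  0.7] frac [ 0.0392 -0.001   0.0012] turn -0.003 dy 0.5 q6 1.6 F [-4.9  2.4  3.9]
time: 17.42
tcp_pos: [0.5609, -0.1806, 0.0294]
tool_rot: [0.979, -0.205, 0.001, 0.0]
contact_force: [0.4, 1.3, -0.6]
gripper_width: 0.002
gripper_force: 0.6
case frame now [-25.9  -1.5  29.4] F [-0.2  1.4]
t 17.43 pos [ 0.5609 -0.1806  0.0294] yaw -23.63 dmm [ 5.9 -0.6  1.4] frac [ 0.0098 -0.001   0.0023] turn -0.003 dy 0.5 q6 1.6 F [ 0.4  1.3 -0.6]
```

```bash
python3 -m pendant '[[0.002,0,0,0],[0.004,0,0,0],[0.006,0,0,0],[0.008,0,0,0],[0.01,0,0,0]]'; python3 cf.py -20 -1 28 -23.1
```

```text
time: 18.05
tcp_pos: [0.5644, -0.1821, 0.0294]
tool_rot: [0.979, -0.205, -0.001, -0.0]
contact_force: [-6.9, 3.5, 5.1]
gripper_width: -0.003
gripper_force: 3.8
case frame now [-22.   -1.6  29.4] F [-7.7  0.5]
t 18.05 pos [ 0.5644 -0.1821  0.0294] yaw -23.63 dmm [ 2.  -0.6  1.4] frac [ 0.0034 -0.001   0.0023] turn -0.003 dy 0.5 q6 1.6 F [-6.9  3.5  5.1]
```

```bash
python3 -m pendant '[[0.002,0,0,0],[0.004,0,0,0],[0.006,0,0,0],[0.007,0,0,0],[0.007,0,0,0]]'; python3 cf.py -20 -1 28 -23.1
```

```text
time: 18.68
tcp_pos: [0.5645, -0.1821, 0.0291]
tool_rot: [0.979, -0.205, -0.005, -0.001]
contact_force: [-11.9, 5.0, 9.8]
gripper_width: 0.001
gripper_force: 6.6
case frame now [-22.   -1.5  29.1] F [-12.9  -0.1]
t 18.68 pos [ 0.5645 -0.1821  0.0291] yaw -23.63 dmm [ 2.  -0.5  1.1] frac [ 0.0033 -0.0009  0.0018] turn -0.0029 dy 0.5 q6 1.6 F [-11.9   5.    9.8]
```

```bash
python3 -m pendant '[[0.003,0,0,0],[0.006,0,0,0],[0.009,0,0,0],[0.011,0,0,0],[0.011,0,0,0]]'; python3 cf.py -20 -1 28 -23.1
```

```text
time: 19.3
tcp_pos: [0.5646, -0.1821, 0.0283]
tool_rot: [0.979, -0.205, -0.011, -0.002]
contact_force: [-21.1, 9.0, 15.6]
gripper_width: -0.002
gripper_force: 11.7
case frame now [-21.8  -1.5  28.3] F [-23.  -0.]
t 19.3 pos [ 0.5646 -0.1821  0.0283] yaw -23.62 dmm [ 1.8 -0.5  0.3] frac [ 0.0031 -0.0009  0.0005] turn -0.0029 dy 0.5 q6 1.6 F [-21.1   9.   15.6]
```

That is a rigid stop: 23 N with no further travel. I back off and look.

```bash
python3 -m pendant '[[-0.02,0,0,0],[-0.05,0,0,0],[-0.1,0,0,0],[-0.14,0,-0.05,0],[-0.14,0,-0.15,0]]'; python3 -m pendant '[[0,0,0,0],[0,0,0,0],[0,0,0,0],[0,0,0,0],[0,0,0,0]]';  python3 cf.py -60 -1 100 -23.1
python3 - <<'E'
from h import *
import chk
d=grab('wrist','pics/w8.png')
print(proj(d,chk.M-.010*chk.u+[0,0,.032]-.001*chk.v),proj(d,chk.M-.010*chk.u+[0,0,.032]-.057*chk.v))
print(chk.cf(onplane(d,[(287,205)],.032)))
np.save('w8.npy',d,allow_pickle=True)
t=grab('top')['image'];s=grab('scene')['image']
cv2.imwrite('pics/fin.png',cv2.hconcat([cv2.resize(d['image'],(400,300)),cv2.resize(t[140:290,160:450],(400,300))])[:,:,::-1])
E
```

```text
time: 19.92
tcp_pos: [0.4963, -0.1523, 0.1182]
tool_rot: [0.979, -0.205, -0.002, -0.0]
contact_force: [2.4, -0.4, -0.0]
gripper_width: -0.003
gripper_force: 0.0
time: 20.55
tcp_pos: [0.4981, -0.1531, 0.1184]
tool_rot: [0.979, -0.205, -0.001, -0.0]
contact_force: [-1.1, -0.0, -0.9]
gripper_width: -0.002
gripper_force: 0.0
case frame now [-94.4  -0.9 118.4] F [-1.  -0.5]
t 20.55 pos [ 0.4981 -0.1531  0.1184] yaw -23.63 dmm [34.5 -0.2 18.3] frac [ 0.0574 -0.0004  0.0305] turn -0.003 dy 0.5 q6 1.6 F [-1.1 -0.  -0.9]
[[286.12  88.04]] [[381.52  87.27]]
[[-82.01  -0.86  32.  ]]
```

View pics/fin.png

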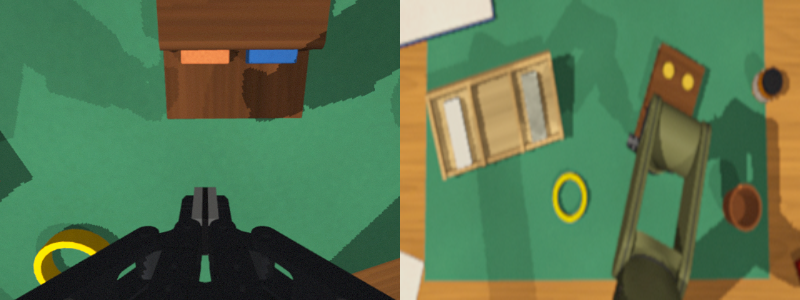

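The red and blue ends stand out equally (row ~63 in the left panel, matching the predicted home row of 88 at full size). The tape, jar, pot and other stones are unmoved, so I hand in.

```bash
python3 -c "
from bench import ctrl
print(ctrl.finish_job())"
```

```text
the job is handed in; nothing more can be done
None
```

The red stone is in the empty sleeve, lying flat and pushed to the back stop level with the blue one; the other stones, tape, jar and pot look unmoved, and the job was handed in at about 21 s, though while I lowered for the grasp the fingertips pressed the bin floor with about 50 N at the wrist (limit 120 N, or 40 N if that counts as arm or gripper-body contact).

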